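Hang the lift-off door on the burnout kiln

ROBOT

A 7-joint arm with a two-finger parallel gripper is mounted at the origin on the work surface. World frame = base frame: x ahead of the robot, y to its left, z up, the work surface at z = 0. Lengths are in m, angles in rad, forces in N, time in s.
With the tool pointing down it reaches from about 0.4 to 0.875 m from the base axis. Payload 6.5 kg.
Tool frame: the origin (TCP) lies at the very end of the fingers, on their centre line; the grasp point (between the pads) lies 19 mm behind it (robot.hold_point_z is the distance from the TCP to the grasp point, in m); z points along the fingers, y is the line along which they close (so a half turn about z gives the same grasp; the last joint's range is limited). The gripper opens to 88 mm and grips with 3 to 60 N. Pads are 18 mm wide; open, the fingers measure 123 mm over their backs; the gripper's body (75 mm by 187 mm) begins 45 mm behind the grasp point.
Start: joints at [1.094, 0.536, -0.004, 1.538, 0.003, 1.067, -0.071], TCP at [0.26, -0.596, 0.239] pointing down, gripper open.
Joint ranges: [-2.7, 2.7], [-0.37, 2.16], [-1.27, 1.26], [0.24, 2.4], [-1.31, 4.45], [0.19, 1.91], [-2.76, 2.76]. Speed limits (rad/s): [2.39, 2.39, 3.14, 3.14, 3.14, 3.14, 3.14].

INTERFACE

Orientations are given as a unit quaternion [x, y, z, w].
In Python, from station import robot, optics gives the robot as it stands. The module is installed in compiled form; this text tells all that it offers.
- The arm moves only by the shell command python3 -m handwheel 'ROWS' [FORCE]. ROWS is JSON, one flat list of numbers, 7 for each row, row after row: the shift along the tool's x, y, z each as a share of 0.5 m, from -1 to 1, then the turn, a rotation vector about the tool's x, y, z each as a share of 30 degrees, from -1 to 1, then the opening, from -1 (shut) to 1 (fully open). A call has 1 to 8 rows; each row is the pose to reach, as a shift and turn from the pose commanded when the call began, along the tool's axes at that moment; what a row does not reach only later rows make up. A row lasts 1/10 s, in which the tool goes at most 50 mm and 8.59 degrees, less where a joint would pass 70% of its speed; a pose out of reach is approached as far as the arm can. A call with a number of a shift or a turn outside -1 to 1 is refused whole. A call with a gripper value outside its range is refused whole. The fingers move at their own pace and stop on an object; FORCE is the grip in N (left out, the last holds). Time passes only in rows, so rows that repeat a pose let the fingers close. It gives the time, the measured TCP pose, the force, the opening and the grip force at its end, in the units of the state.
- robot.read_state(): the state, without advancing time (a new reading comes with each control period).
- optics.snapshot(name): name is "side" or "top"; returns the picture (420x560x3 uint8, red, green, blue); there is no depth.
- optics.camera_model(name): a dict with "fx", "fy", "cx", "cy" (pixels), "distortion" ([k1, k2, p1, p2, k3] as OpenCV has them; the pictures are not rectified), "xyz" and "orientation" of the camera in the world. Camera axes: x right, y down, z forward; pixel columns grow to the right and rows downward; lengths in m; the calibration is good to about 2 mm. A picture is of the moment at which its call begins. camera_model takes no time and is no camera call.
- robot.close_job(): hands the job in; it is judged then, once.
The state is a dict: "t": time; "joint_positions": joint angles; "qd": joint speeds; "effort": joint torques, N m; "tcp_pos": TCP position; "eef_rot": TCP orientation; "wrist_force": force on the tool from outside, world axes, zero at the start; "torque": the same for the moment, N m; "finger_gap": finger opening in m; "finger_force": force on a finger pad.
Only numpy, scipy, OpenCV 4.12 (cv2) and the standard library are available. Lean on these libraries where they do the work, as an engineer would, in place of code of your own. Each camera call takes 0.05 s, during which the arm holds its last target. There are 200 camera calls.

TASK

Hang the burnout kiln's loose door back on: take it from the bench, lower it, standing open, onto the kiln's two pintle pins and only let go when both knuckles are fully home, then swing it shut against the kiln's front. The hinge plate sits in slotted holes, so find the pins by feel: never press, bump or drop the door against the kiln or its pins with more than about 1.5 kg (15 N). Leave the two casting flasks and the oil jar standing where they are.

Things in the scene. Friction and masses are not known exactly. Their poses are not given: they have to be found in the camera images.
- kiln: Burnout kiln, fixed: metal case 260 mm deep (x), 240 wide (y), 262 high; vent stub on top, 165 or more behind the front, 32 higher. Origin: centre of its underside, z up. The front is the plane x = -130 mm, faces its own -x and has a brick-lined square mouth. Near the front's +y edge an upright hinge plate holds two short arms, each with an upright pintle pin; see kiln_hinge.
- kiln_hinge (a point): Drawn place of the axis of both pins at the lower shoulder: kiln x -150, y 102, z 98 mm; axes as the kiln's. Steel pins, flat-topped, 9 mm diameter, 22 long, on round shoulders (18 diameter) at 98 and 205 above the bench; tips at 120 and 227. The plate is tight but its holes are slotted: the true axis is up to 8 mm off along kiln y and up to 2 mm off along kiln x.
- kiln_mouth (a point): Centre of the chamber mouth in the kiln's front (kiln x -130, y 3.5, z 165 mm), 110 wide, 100 high. With the door shut, the door's centre lies on the line through it, 20 in front, at the same height. Axes as the kiln's.
- door_center (a point): Centre of the loose kiln door, a thin metal pan of light fibre board, 34 mm thick (x), 175 wide (y), 175 high (z), 0.34 to 0.53 kg, standing free on its lower edge. Outer face -x, with an upright black pull at y -66 standing out to 42 from the centre plane; inner face +x, lined. Its upper 45 mm are bare on both faces. On its +y edge: two knuckles, see door_hinge. Shut, its axes are the kiln's.
- door_hinge (a point): On the axis of the door's two steel knuckles, at the lower end of the lower one: door x 0, y 98.5 mm, 67.5 below the centre; axes as the door's. Each knuckle is a tube 28 long, 18 outside, with a bore of 11 right through; the upper starts 107 above the lower. Home, they rest on the shoulders, this point at 98 above the bench.
- door_top (a point): Middle of the door's top edge (34 mm thick), 87.5 above its centre; 253 above the bench when hung home. Door 90 degrees open: turned -90 degrees about z (clockwise from above) from shut, standing straight out from the kiln. Hung, it turns freely, stays where it is left and sags by about 1 degree; shut, its far edge touches the front.
- flask_a_mid (a point): Centre of a steel casting flask standing on the bench, a can 60 mm in diameter, 65 high. Not to be moved.
- flask_b_mid (a point): Centre of a smaller steel casting flask standing on the bench, 50 mm in diameter, 58 high. Not to be moved.
- oil_jar: Green glass jar with a brass cap, 68 mm in diameter, 85 high; origin at the centre of its underside. Not to be moved.

How it is judged:
By the outcome, as a careful person would: the job done as asked, in the order asked, and still so for the second after the job is handed in, with the robot touching nothing.
It also fails if it takes over 64 s, if anything falls off the work surface, if the arm or the gripper's body presses on something with over 40 N, if the wrist force passes 120 N, or if a joint passes its speed limit or range.

## Working session

There is one attempt and no reset: what is moved stays moved. The work goes in short steps, Python scripts to look and compute and a shell command to move; the robot and the scene stay as the last step left them, time stands still between calls to the robot, and variables do not carry over. Pictures are saved under pics/ and viewed, at most 10 in all, crops included, and the job is handed in when it is done.

```bash
mkdir -p pics
python3 - <<'E'
from station import robot, optics
import cv2
for n in("side","top"):
    im=optics.snapshot(n); cv2.imwrite(f"pics/{n}0.png",im[:,:,::-1]); print(n,optics.camera_model(n))
print(robot.read_state())
E
```

```text
side {'fx': 421.07964989029324, 'fy': 421.07964989029324, 'cx': 283.11904434751125, 'cy': 202.11767971510804, 'distortion': array([-0.03310379,  0.        ,  0.        ,  0.        ,  0.        ]), 'xyz': array([0.15423283, 0.20932927, 0.80968267]), 'orientation': array([-0.50227267,  0.8142522 , -0.24398485,  0.15870384])}
top {'fx': 380.98105580784085, 'fy': 380.98105580784085, 'cx': 285.93212606483695, 'cy': 214.85627094571953, 'distortion': array([-0.07720961,  0.        ,  0.        ,  0.        ,  0.        ]), 'xyz': array([0.39805958, 0.01363637, 0.9506063 ]), 'orientation': array([-0.69933579,  0.70942018, -0.06004318,  0.06361822])}
{'t': 0.1, 'joint_positions': array([ 1.09378495,  0.53711812, -0.00443703,  1.53878184,  0.00259673,
        1.06730153, -0.0712041 ]), 'qd': array([-0.0026837 , -0.00149059, -0.00120097, -0.00363641,  0.00202235,
       -0.00240714, -0.00118536]), 'effort': array([ 2.40690300e-03, -5.72089005e+01,  9.93661545e-01, -2.52232879e+01,
       -5.62466215e-02,  1.34171193e-02,  4.39043106e-05]), 'tcp_pos': array([ 0.25934075, -0.59540452,  0.23790581]), 'eef_rot': array([ 9.78971408e-01,  2.03995931e-01, -2.19988236e-04, -7.70763450e-04]), 'wrist_force': array([-0.2394814 , -0.58395754,  0.10857612]), 'torque': array([-0.02344512,  0.00014011, -0.03758366]), 'finger_force': 0.0, 'finger_gap': 0.08809874264120272}
```

View pics/side0.png

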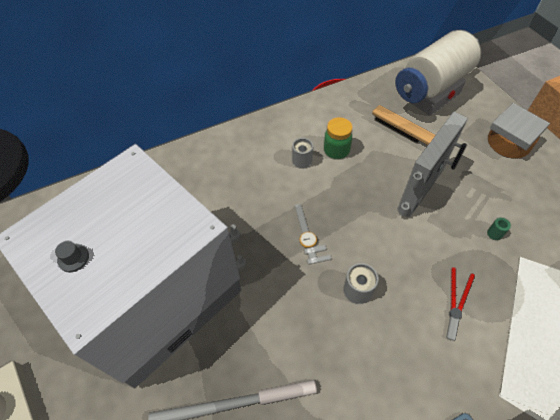

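View pics/top0.png

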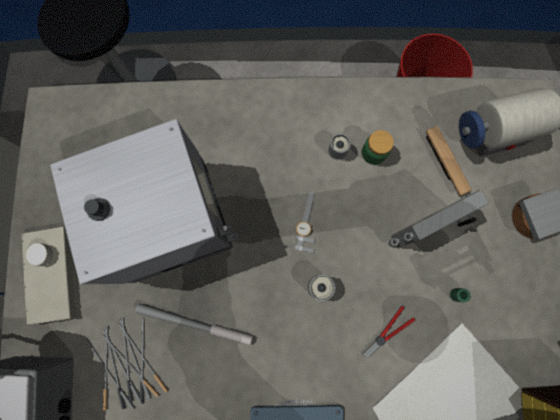

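Side: kiln at left with hinge bits near (233,228), door standing at (435,165), knuckles near (407,210). Top: kiln top corners ≈ (53,165),(175,122),(222,240),(82,282), pintles ≈ (226,230), door from (395,240) to (485,200), flasks (340,145),(322,288), jar (378,147).

```bash
cat > h.py <<'E'
import numpy as np, cv2
from scipy.spatial.transform import Rotation as R
from station import robot, optics
def ray(n,px):
    c=optics.camera_model(n); K=np.array([[c['fx'],0,c['cx']],[0,c['fy'],c['cy']],[0,0,1.]])
    u=cv2.undistortPoints(np.array(px,float).reshape(-1,1,2),K,c['distortion']).reshape(-1,2)
    d=R.from_quat(c['orientation']).apply(np.c_[u,np.ones(len(u))]); return c['xyz'],d
def onz(n,px,z):
    o,d=ray(n,px); return o+d*((z-o[2])/d[:,2])[:,None]
def proj(n,P):
    c=optics.camera_model(n); K=np.array([[c['fx'],0,c['cx']],[0,c['fy'],c['cy']],[0,0,1.]])
    r=R.from_quat(c['orientation']).inv(); rv=r.as_rotvec(); t=-r.apply(c['xyz'])
    return cv2.projectPoints(np.array(P,float).reshape(-1,1,3),rv,t,K,c['distortion'])[0].reshape(-1,2)
E
python3 - <<'E'
from h import *
np.set_printoptions(precision=4,suppress=True)
print('kiln top',onz('top',[(53,165),(176,122),(217,240),(82,282)],.262))
print('door top',onz('top',[(413,235),(484,194)],.175))
print('flasks',onz('top',[(340,143),(322,286)],.06),onz('top',[(380,140)],.085))
t=cv2.imread('pics/top0.png');s=cv2.imread('pics/side0.png')
f=lambda im,x,y,w,h,k:cv2.resize(im[y:y+h,x:x+w],None,fx=k,fy=k,interpolation=cv2.INTER_CUBIC)
a=np.hstack([f(t,160,180,80,60,5),f(t,380,180,120,80,3.75)[:300,:400]])
b=np.hstack([f(s,190,200,80,60,5),f(s,390,100,100,75,4)[:300]])
b=np.hstack([f(s,190,200,80,60,5),cv2.resize(s[105:225,390:480],(400,300*1))]) 
cv2.imwrite('pics/crops.png',np.vstack([a[:,:800],b]))
E
```

```text
kiln top [[0.6255 0.4694 0.262 ]
 [0.7065 0.2275 0.262 ]
 [0.4753 0.1425 0.262 ]
 [0.4006 0.3916 0.262 ]]
door top [[ 0.4892 -0.2448  0.175 ]
 [ 0.5741 -0.4054  0.175 ]]
flasks [[ 0.7335 -0.1187  0.06  ]
 [ 0.3879 -0.0638  0.06  ]] [[ 0.7307 -0.2119  0.085 ]]
```

View pics/crops.png

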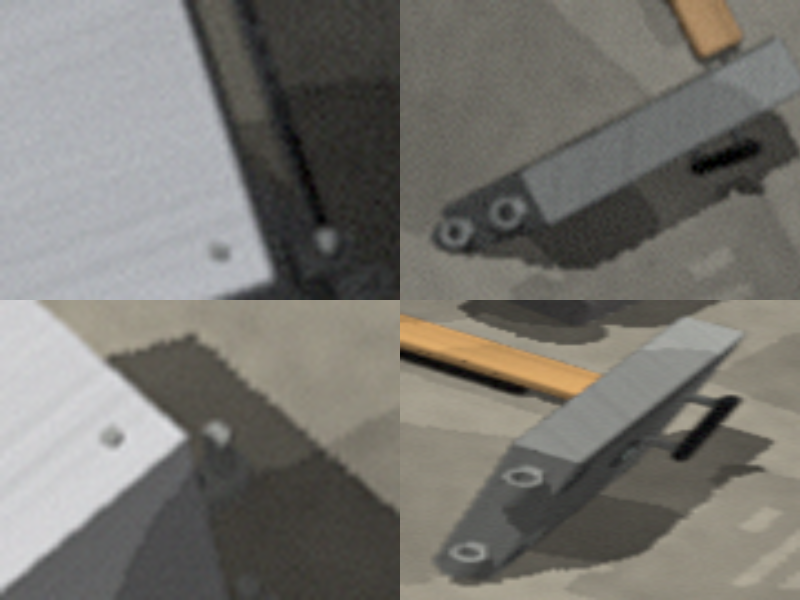

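```bash
cat >> h.py <<'E'
def tri(pt,ps):
    A=np.zeros((3,3));b=np.zeros(3);L=[]
    for n,p in(('top',pt),('side',ps)):
        o,d=ray(n,[p]);d=d[0]/np.linalg.norm(d[0]);M=np.eye(3)-np.outer(d,d);A+=M;b+=M@o;L.append((o,d))
    X=np.linalg.solve(A,b);return X,[np.linalg.norm(np.cross(X-o,d))*1e3 for o,d in L]
np.set_printoptions(precision=4,suppress=True)
E
python3 - <<'E'
from h import *
print('pin top',tri((225.2,228),(233.4,226.4)),onz('top',[(225.2,228)],.227),onz('side',[(233.4,226.4)],.227))
print('kiln corner',tri((214.4,235),(227.6,227.4)))
k=onz('top',[(176,122),(214.4,235)],.262); print('front edge',k,np.linalg.norm(k[1]-k[0]))
ks=onz('side',[(136,146),(227.6,227.4)],.262); print('front edge side',ks,np.linalg.norm(ks[1]-ks[0]))
for nm,e in(('t',k),('s',ks)):
  y=e[1]-e[0]; print('kiln yaw',np.degrees(np.arctan2(-y[0],y[1])))
d=onz('top',[(412.8,226.7),(420.8,239.2),(480.8,190.1)],.175);print('door',d)
ds=onz('side',[(415.9,162.2),(427.1,181.8),(466.5,116.2),(453.7,112.2)],.175);print('door side',ds)
for a,b in((d[0],d[2]),(ds[0],ds[3]),(ds[1],ds[2])):
  y=a-b;print('len',np.linalg.norm(y),'yaw',np.degrees(np.arctan2(-y[0],y[1])))
print('up kn',tri((408.8,236),(417.7,175.8)),onz('top',[(408.8,236)],.155),'lo',tri((394.7,242.1),(405.3,205.8)),onz('top',[(394.7,242.1)],.048))
E
```

```text
pin top (array([0.5026, 0.1341, 0.225 ]), [np.float64(0.2929711084923748), np.float64(0.2929711084924047)]) [[0.5022 0.1336 0.227 ]] [[0.5016 0.1346 0.227 ]]
kiln corner (array([0.4846, 0.1476, 0.2598]), [np.float64(0.28208867758940637), np.float64(0.2820886775893518)])
front edge [[0.7065 0.2275 0.262 ]
 [0.4845 0.1474 0.262 ]] 0.23599286119985524
front edge side [[0.7075 0.2283 0.262 ]
 [0.4831 0.1476 0.262 ]] 0.23840310070259543
kiln yaw 109.85121069601387
kiln yaw 109.77637736686351
door [[ 0.5065 -0.2456  0.175 ]
 [ 0.4802 -0.2606  0.175 ]
 [ 0.5827 -0.3993  0.175 ]]
door side [[ 0.5059 -0.2429  0.175 ]
 [ 0.4579 -0.2332  0.175 ]
 [ 0.5591 -0.4134  0.175 ]
 [ 0.5806 -0.3969  0.175 ]]
len 0.17151231517948856 yaw 26.37151341400873
len 0.1711603607356817 yaw 25.902699312602415
len 0.20662588541830462 yaw 29.32410156481799
up kn (array([ 0.4905, -0.2441,  0.149 ]), [np.float64(0.2395669170866935), np.float64(0.23956691708674926)]) [[ 0.4896 -0.2423  0.155 ]] lo (array([ 0.4885, -0.2419,  0.0456]), [np.float64(0.5741428704505858), np.float64(0.5741428704506789)]) [[ 0.4879 -0.2417  0.048 ]]
```

Pin axis at about (0.502, 0.134) with its tip at 225 mm (227 expected). Kiln yaw is 109.8°. Door centre is at about (0.531, −0.330), yaw 26.2°, so it already stands close to the open orientation.

```bash
cat >> h.py <<'E'
def go(x,y,z,yaz,turn=None):
    """shares for going to TCP x,y,z, tool down, tool y at azimuth yaz deg"""
    s=robot.read_state();q=R.from_quat(s['eef_rot']);p=s['tcp_pos']
    a=np.radians(yaz);Y=np.array([np.cos(a),np.sin(a),0]);Z=np.array([0,0,-1.]);X=np.cross(Y,Z)
    T=R.from_matrix(np.c_[X,Y,Z]);rv=(q.inv()*T).as_rotvec(degrees=True)
    print('shift',np.round(q.inv().apply(np.array([x,y,z])-p)/.5,4),'turn',np.round(rv/30,3),'tcp',p,'F',s['wrist_force'],'t',s['t'])
E
python3 -c "
from h import *
go(.531,-.33,.26,26.2)"
```

```text
shift [ 0.7101 -0.2697 -0.0438] turn [-0.003 -0.002 -3.089] tcp [ 0.2593 -0.5954  0.2379] F [-0.2395 -0.584   0.1086] t 0.1
```

```bash
python3 -m handwheel '[0.25,-0.1,-0.1,0,0,-1,1,0.4,-0.15,-0.1,0,0,-1,1,0.4,-0.15,-0.1,0,0,-1,1,0.4,-0.15,-0.1,0,0,-1,1,0.4,-0.15,-0.1,0,0,-1,1]' && python3 -c "
from h import *
go(.531,-.33,.26,26.2)"
```

```text
t: 0.6
tcp_pos: [0.4176, -0.4425, 0.2895]
eef_rot: [0.891, 0.454, 0.002, -0.0]
wrist_force: [0.2, 0.1, -0.2]
finger_gap: 0.0884
finger_force: 0.0
shift [0.315  0.0515 0.0601] turn [ 0.005 -0.004 -2.071] tcp [ 0.4176 -0.4425  0.2895] F [ 0.1702  0.0523 -0.1594] t 0.6
```

```bash
python3 -m handwheel '[0.16,0.025,0,0,0,-1,1,0.16,0.025,0,0,0,-1,1,0.16,0.025,0,0,0,-1,1,0.16,0.025,0,0,0,-1,1]' && python3 -c "
from h import *
go(.531,-.33,.26,26.2)"
```

```text
t: 1.0
tcp_pos: [0.4714, -0.3889, 0.2882]
eef_rot: [0.743, 0.669, 0.0, -0.001]
wrist_force: [-0.1, -0.6, -0.5]
finger_gap: 0.0883
finger_force: 0.0
shift [0.1295 0.1063 0.0565] turn [-0.001 -0.002 -1.073] tcp [ 0.4714 -0.3889  0.2882] F [-0.0943 -0.5941 -0.5275] t 1.0
```

```bash
python3 -m handwheel '[0.13,0.107,0.057,0,0,-1,1,0.13,0.107,0.057,0,0,-1,1,0.13,0.107,0.057,0,0,-1,1,0.13,0.107,0.057,0,0,-1,1,0.13,0.107,0.057,0,0,-1,1]' && python3 -c "
from h import *
go(.531,-.33,.134,26.2)
t=optics.snapshot('top');s=optics.snapshot('side')
f=lambda im,x,y,w,h,k:cv2.resize(im[y:y+h,x:x+w],None,fx=k,fy=k,interpolation=cv2.INTER_CUBIC)
cv2.imwrite('pics/g.png',np.hstack([f(t,360,130,160,160,2.5),f(s,360,60,160,160,2.5)])[:,:,::-1])"
```

```text
t: 1.5
tcp_pos: [0.5308, -0.3316, 0.2595]
eef_rot: [0.548, 0.837, 0.0, -0.001]
wrist_force: [1.0, -0.9, -0.6]
finger_gap: 0.0878
finger_force: 0.0
shift [0.0024 0.0017 0.2511] turn [-0.001 -0.002 -0.087] tcp [ 0.5308 -0.3316  0.2595] F [ 1.0478 -0.8697 -0.648 ] t 1.5
```

View pics/g.png

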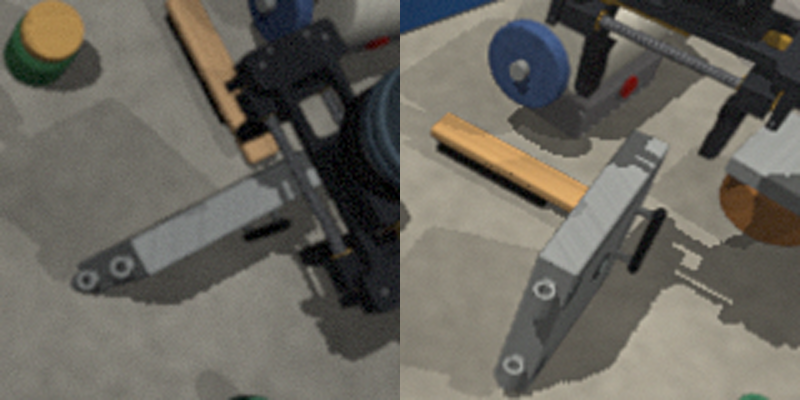

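Gripper straddles the door line, with knuckles at the left end clear. Descend and grip.

```bash
python3 -m handwheel '[0.002,0.002,0.1,0,0,-0.087,1,0.002,0.002,0.2,0,0,-0.087,1,0.002,0.002,0.25,0,0,-0.087,1,0.002,0.002,0.25,0,0,-0.087,0,0.002,0.002,0.25,0,0,-0.087,-1,0.002,0.002,0.25,0,0,-0.087,-1,0.002,0.002,0.25,0,0,-0.087,-1,0.002,0.002,0.25,0,0,-0.087,-1]' 8 ; python3 -m handwheel '[0,0,0,0,0,0,-1,0,0,0,0,0,0,-1,0,0,0,0,0,0,-1,0,0,0,0,0,0,-1]' 55
```

```text
t: 2.4
tcp_pos: [0.5323, -0.331, 0.1367]
eef_rot: [0.529, 0.849, -0.0, 0.001]
wrist_force: [0.1, -0.6, -0.0]
finger_gap: 0.0503
finger_force: 0.0
t: 2.8
tcp_pos: [0.532, -0.3305, 0.1356]
eef_rot: [0.529, 0.849, 0.0, 0.0]
wrist_force: [0.5, 0.0, 3.2]
finger_gap: 0.0333
finger_force: 54.9
```

```bash
python3 -m handwheel '[0,0,-0.05,0,0,0,-1,0,0,-0.12,0,0,0,-1,0,0,-0.2,0,0,0,-1,0,0,-0.27,0,0,0,-1,0,0,-0.27,0,0,0,-1,0,0,-0.27,0,0,0,-1]' && python3 -c "
from h import *
go(.5457,.0455-.06,.27,26.2)"
```

```text
t: 3.4
tcp_pos: [0.5309, -0.3304, 0.2694]
eef_rot: [0.529, 0.849, -0.0, -0.001]
wrist_force: [-0.0, 0.4, -4.6]
finger_gap: 0.0335
finger_force: 54.9
shift [ 0.5542  0.3049 -0.0012] turn [-0.002 -0.001 -0.002] tcp [ 0.5309 -0.3304  0.2694] F [-0.0091  0.4254 -4.5679] t 3.4
```

```bash
python3 -m handwheel '[0.06,0.03,0,0,0,0,-1,0.14,0.08,0,0,0,0,-1,0.22,0.12,0,0,0,0,-1,0.3,0.165,0,0,0,0,-1,0.38,0.21,0,0,0,0,-1,0.46,0.25,0,0,0,0,-1,0.52,0.285,0,0,0,0,-1,0.554,0.305,0,0,0,0,-1]' && python3 -m handwheel '[0,0,0,0,0,0,-1,0,0,0,0,0,0,-1,0,0,0,0,0,0,-1]' && python3 -c "
from h import *
go(.5457,.0455,.27,26.2)
t=optics.snapshot('top');s=optics.snapshot('side')
cv2.imwrite('pics/t1.png',t[:,:,::-1]);cv2.imwrite('pics/s1.png',s[:,:,::-1])
f=lambda im,x,y,w,h,k:cv2.resize(im[y:y+h,x:x+w],None,fx=k,fy=k,interpolation=cv2.INTER_CUBIC)
cv2.imwrite('pics/j.png',np.hstack([f(t,190,180,100,140,4),f(s,200,180,100,140,4)])[:,:,::-1])"
```

```text
t: 4.2
tcp_pos: [0.5444, -0.0108, 0.2677]
eef_rot: [0.527, 0.85, -0.001, -0.002]
wrist_force: [-0.1, 0.2, -4.3]
finger_gap: 0.0336
finger_force: 54.9
t: 4.5
tcp_pos: [0.5456, -0.0165, 0.2688]
eef_rot: [0.53, 0.848, -0.001, -0.001]
wrist_force: [0.6, 0.2, -3.0]
finger_gap: 0.0336
finger_force: 54.9
shift [ 0.1112  0.0546 -0.0024] turn [-0.005 -0.001 -0.006] tcp [ 0.5456 -0.0165  0.2688] F [ 0.5939  0.1823 -2.993 ] t 4.5
```

View pics/j.png

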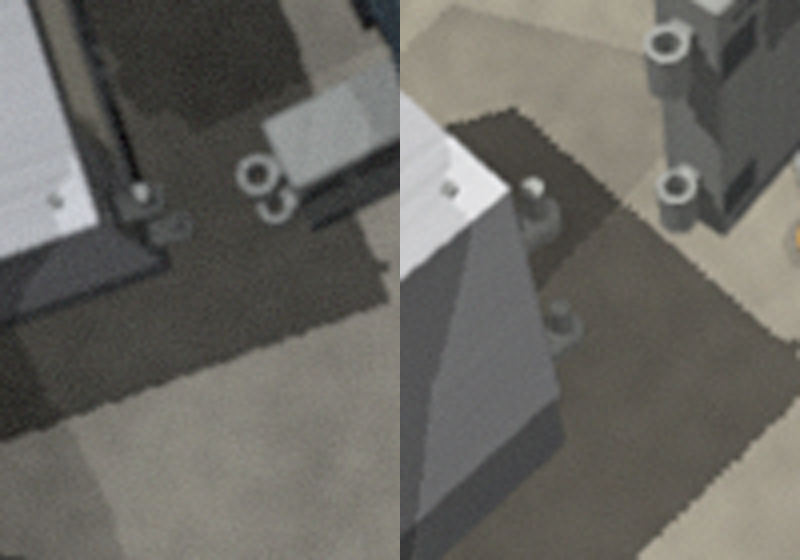

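Top: upper knuckle ring (254.5,223.5), pin tip (225,228). Side: upper ring (266.3,190.8), lower ring (269.3,226.3), upper pin tip (233.3,226.8), lower pin tip (240,256.8).

```bash
python3 -c "
from h import *
t=cv2.imread('pics/t1.png',0).astype(float);s=cv2.imread('pics/s1.png',0).astype(float)
def cen(im,x,y,r,lo):
    X,Y=np.meshgrid(np.arange(x-r,x+r+1),np.arange(y-r,y+r+1));w=np.clip(im[y-r:y+r+1,x-r:x+r+1]-lo,0,None);return (X*w).sum()/w.sum(),(Y*w).sum()/w.sum()
pt=cen(t,225,228,3,110);ps=cen(s,233,226,3,150)
kt=cen(t,254,223,6,125);ks=cen(s,266,191,6,150);kl=cen(s,269,226,6,150)
print(pt,ps,kt,ks,kl,s[223:231,230:238].astype(int))
dz=.2688-.1356
print('pin',onz('top',[pt],.227),onz('side',[ps],.227),'low side',onz('side',[(240,256.8)],.12), tri(pt,ps))
print('kn',onz('top',[kt,(254.5,223.5)],.155+dz),onz('side',[ks,(266.3,190.8)],.155+dz),'low',onz('side',[kl,(269.3,226.3)],.048+dz),tri(kt,ks))
"
```

```text
(np.float64(224.76679841897234), np.float64(227.58498023715416)) (np.float64(233.36651583710406), np.float64(226.01809954751133)) (np.float64(256.572347266881), np.float64(221.5369774919614)) (np.float64(265.1399762752076), np.float64(189.52075919335707)) (np.float64(268.34416826003826), np.float64(225.22562141491395)) [[ 68  67  69  72  70  67  69  71]
 [ 74  92 115 129 105  78  69  69]
 [ 94 138 164 181 161 128  70  66]
 [102 145 170 186 190 162  78  66]
 [ 78 101 126 168 185 151  75  67]
 [ 74  84  97 130 153 109  72  68]
 [ 64  71  79  95 102  83  79  80]
 [ 67  64  68  74  81  79  89  95]]
pin [[0.503  0.1344 0.227 ]] [[0.5023 0.1344 0.227 ]] low side [[0.5007 0.135  0.12  ]] (array([0.503 , 0.1344, 0.226 ]), [np.float64(0.18389270257854498), np.float64(0.18389270257844442)])
kn [[0.5041 0.0681 0.2882]
 [0.5006 0.0717 0.2882]] [[0.5035 0.0741 0.2882]
 [0.5005 0.0735 0.2882]] low [[0.5037 0.0736 0.1812]
 [0.501  0.0731 0.1812]] (array([0.5065, 0.0705, 0.2815]), [np.float64(2.2975774623244973), np.float64(2.2975774623245067)])
```

```bash
python3 -m handwheel '[0.04,0.018,0,0,0,0,-1,0.08,0.038,0,0,0,0,-1,0.11,0.052,0,0,0,0,-1,0.11,0.054,0,0,0,0,-1,0.11,0.054,0,0,0,0,-1]' && python3 -c "
from h import *
go(.5468,.0449,.242,26.2)"
```

```text
t: 5.1
tcp_pos: [0.5464, 0.0455, 0.27]
eef_rot: [0.529, 0.848, -0.0, -0.0]
wrist_force: [-0.1, -0.9, -3.3]
finger_gap: 0.0338
finger_force: 54.9
shift [-0.0014  0.0002  0.056 ] turn [-0.001  0.    -0.004] tcp [0.5464 0.0455 0.27  ] F [-0.1    -0.8777 -3.3397] t 5.1
```

```bash
python3 -m handwheel '[0,0,0.02,0,0,0,-1,0,0,0.04,0,0,0,-1,0,0,0.052,0,0,0,-1,0,0,0.052,0,0,0,-1,0,0,0.052,0,0,0,-1]' && python3 -c "
from h import *
P=[robot.read_state()['tcp_pos']]
t=[optics.snapshot('top') for _ in range(3)];s=[optics.snapshot('side') for _ in range(3)]
P.append(robot.read_state()['tcp_pos']);print(P)
t=np.mean(t,0).astype(np.uint8);s=np.mean(s,0).astype(np.uint8)
cv2.imwrite('pics/t2.png',t[:,:,::-1]);cv2.imwrite('pics/s2.png',s[:,:,::-1])
f=lambda im,x,y,w,h,k:cv2.resize(im[y:y+h,x:x+w],None,fx=k,fy=k,interpolation=cv2.INTER_CUBIC)
cv2.imwrite('pics/j2.png',np.hstack([f(t,200,200,50,70,8),f(s,210,190,50,70,8)])[:,:,::-1])"
```

```text
t: 5.6
tcp_pos: [0.5463, 0.0465, 0.244]
eef_rot: [0.529, 0.849, -0.0, -0.0]
wrist_force: [0.6, 0.3, -3.6]
finger_gap: 0.0337
finger_force: 54.9
[array([0.5463, 0.0465, 0.244 ]), array([0.5465, 0.0467, 0.2445])]
```

View pics/j2.png

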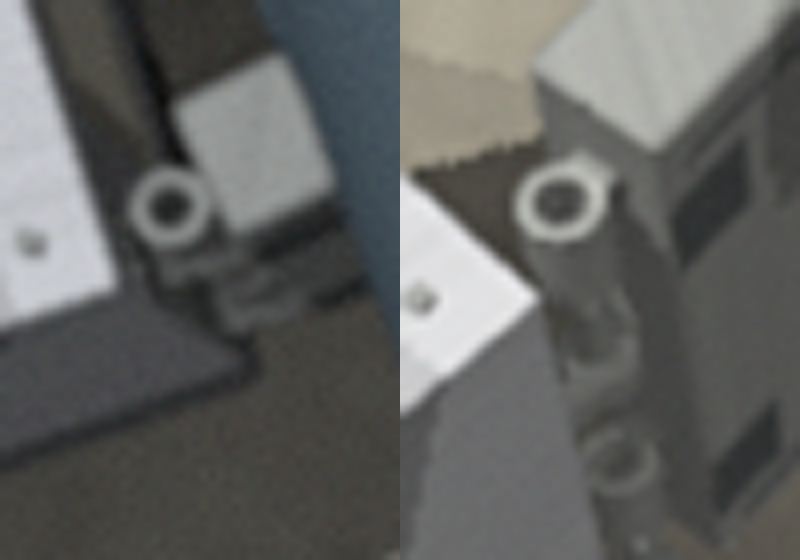

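Upper ring: top (220.9,225.3), side (229.8,214.9). Lower ring: side (236.9,246.7). It sits nearly above the pins.

```bash
python3 -c "
from h import *
print(onz('top',[(220.94,225.3)],.2634),onz('side',[(229.8,214.9)],.2634),onz('side',[(236.9,246.7)],.1564),tri((220.94,225.3),(229.8,214.9)))
print(proj('top',[[.5025,.1344,.2634]]),proj('side',[[.5025,.1344,.2634]]))
for sc,w,h in(('s2',(222,206,16,18),150),('t2',(214,219,13,14),110)):
    im=cv2.imread(f'pics/{sc}.png',0);x,y,a,b=w;c=cv2.resize(im[y:y+b,x:x+a],None,fx=8,fy=8,interpolation=cv2.INTER_CUBIC)
    m=(c>h).astype(np.uint8);C,H=cv2.findContours(m,cv2.RETR_CCOMP,cv2.CHAIN_APPROX_NONE)
    for k in C:
        if len(k)>60: (u,v),ax,an=cv2.fitEllipse(k);print(sc,(u+.5)/8-.5+x,(v+.5)/8-.5+y,np.array(ax)/8)
"
```

```text
[[0.502  0.1354 0.2634]] [[0.5014 0.1363 0.2634]] [[0.5029 0.136  0.1564]] (array([0.5024, 0.1359, 0.2615]), [np.float64(0.1936086701876461), np.float64(0.19360867018769706)])
[[221.4981 225.0399]] [[230.6745 213.8588]]
s2 229.94158935546875 214.4867811203003 [ 9.0242 11.7706]
s2 229.52326679229736 214.80474185943604 [6.5737 7.4508]
t2 221.60090923309326 224.68198156356812 [ 8.577  12.8567]
t2 220.74848699569702 225.39712476730347 [5.8121 6.0951]
```

```bash
python3 -m handwheel '[-0.003,0,0.006,0,0,0,-1,-0.003,0,0.01,0,0,0,-1,-0.003,0,0.01,0,0,0,-1,-0.003,0,0.01,0,0,0,-1]'; python3 -m handwheel '[0,0,0.002,0,0,0,-1,0,0,0.002,0,0,0,-1]';python3 -m handwheel '[0,0,0.002,0,0,0,-1,0,0,0.002,0,0,0,-1]';python3 -m handwheel '[0,0,0.002,0,0,0,-1,0,0,0.002,0,0,0,-1]'
```

```text
t: 6.3
tcp_pos: [0.547, 0.0453, 0.2391]
eef_rot: [0.529, 0.849, -0.0, -0.0]
wrist_force: [0.5, -0.1, -3.7]
finger_gap: 0.0336
finger_force: 54.9
t: 6.5
tcp_pos: [0.547, 0.0453, 0.2381]
eef_rot: [0.529, 0.849, -0.0, -0.0]
wrist_force: [0.8, 0.1, -4.7]
finger_gap: 0.0336
finger_force: 54.9
t: 6.7
tcp_pos: [0.547, 0.0453, 0.2371]
eef_rot: [0.529, 0.849, -0.0, -0.0]
wrist_force: [-1.0, -0.2, -3.2]
finger_gap: 0.0339
finger_force: 54.9
t: 6.9
tcp_pos: [0.547, 0.0453, 0.2361]
eef_rot: [0.529, 0.849, -0.0, -0.0]
wrist_force: [0.2, -0.0, -3.2]
finger_gap: 0.0336
finger_force: 54.9
```

```bash
S='[0,0,0.002,0,0,0,-1,0,0,0.002,0,0,0,-1]'; python3 -m handwheel '[0,0,0.002,0,0,0,-1,0,0,0.002,0,0,0,-1]'|sed -n 2,4p;python3 -m handwheel '[0,0,0.002,0,0,0,-1,0,0,0.002,0,0,0,-1]'|sed -n 2,4p;python3 -m handwheel '[0,0,0.0016,0,0,0,-1,0,0,0.0016,0,0,0,-1]'|sed -n 2,4p
```

```text
tcp_pos: [0.547, 0.0453, 0.2351]
eef_rot: [0.529, 0.849, -0.0, -0.0]
wrist_force: [0.1, 0.2, -4.0]
tcp_pos: [0.547, 0.0453, 0.2341]
eef_rot: [0.529, 0.849, -0.0, -0.0]
wrist_force: [-0.2, 0.1, -3.2]
tcp_pos: [0.547, 0.0453, 0.2333]
eef_rot: [0.529, 0.849, -0.0, -0.0]
wrist_force: [0.4, 0.1, -4.2]
```

```bash
python3 -m handwheel '[0,0,0.0016,0,0,0,-1,0,0,0.0016,0,0,0,-1]'|sed -n 2,4p;python3 -m handwheel '[0,0,0.0016,0,0,0,-1,0,0,0.0016,0,0,0,-1]'|sed -n 2,4p;python3 -m handwheel '[0,0,0.0016,0,0,0,-1,0,0,0.0016,0,0,0,-1]'|sed -n 2,4p
```

```text
tcp_pos: [0.547, 0.0453, 0.2325]
eef_rot: [0.529, 0.849, -0.0, -0.0]
wrist_force: [0.5, 0.2, -4.7]
tcp_pos: [0.547, 0.0453, 0.2317]
eef_rot: [0.529, 0.849, -0.0, -0.0]
wrist_force: [0.1, -0.2, -3.8]
tcp_pos: [0.547, 0.0453, 0.2309]
eef_rot: [0.529, 0.849, -0.0, -0.0]
wrist_force: [1.2, -0.4, -3.2]
```

Past the expected tip height with no load, so the knuckles appear to be on the pins. Continue down while watching the lateral and vertical force.

```bash
python3 -m handwheel '[0,0,0.002,0,0,0,-1,0,0,0.004,0,0,0,-1]'|sed -n 2,4p;python3 -m handwheel '[0,0,0.002,0,0,0,-1,0,0,0.004,0,0,0,-1]'|sed -n 2,4p;python3 -m handwheel '[0,0,0.002,0,0,0,-1,0,0,0.004,0,0,0,-1]'|sed -n 2,4p
```

```text
tcp_pos: [0.547, 0.0453, 0.2289]
eef_rot: [0.529, 0.849, -0.0, -0.0]
wrist_force: [-0.0, 0.0, -4.1]
tcp_pos: [0.547, 0.0453, 0.2269]
eef_rot: [0.529, 0.849, -0.0, -0.0]
wrist_force: [-0.1, -0.2, -3.8]
tcp_pos: [0.547, 0.0452, 0.2249]
eef_rot: [0.529, 0.849, -0.0, 0.0]
wrist_force: [0.7, -0.3, -3.6]
```

```bash
python3 -m handwheel '[0,0,0.002,0,0,0,-1,0,0,0.004,0,0,0,-1]'|sed -n 2,4p;python3 -m handwheel '[0,0,0.002,0,0,0,-1,0,0,0.004,0,0,0,-1]'|sed -n 2,4p
```

```text
tcp_pos: [0.547, 0.0453, 0.2229]
eef_rot: [0.529, 0.849, -0.0, -0.0]
wrist_force: [0.1, -0.3, -3.4]
tcp_pos: [0.547, 0.0453, 0.2209]
eef_rot: [0.529, 0.849, -0.0, -0.0]
wrist_force: [0.2, 0.4, -3.0]
```

```bash
python3 -m handwheel '[0,0,0.002,0,0,0,-1,0,0,0.004,0,0,0,-1]'|sed -n 2,4p;python3 -m handwheel '[0,0,0.002,0,0,0,-1,0,0,0.004,0,0,0,-1]'|sed -n 2,4p;python3 -m handwheel '[0,0,0.002,0,0,0,-1,0,0,0.002,0,0,0,-1]'|sed -n 2,4p
```

```text
tcp_pos: [0.547, 0.0453, 0.2189]
eef_rot: [0.529, 0.849, -0.0, -0.0]
wrist_force: [-0.2, -0.1, -3.8]
tcp_pos: [0.5471, 0.0453, 0.2169]
eef_rot: [0.529, 0.849, 0.0, 0.0]
wrist_force: [-0.2, -0.3, -3.1]
tcp_pos: [0.5469, 0.0453, 0.2158]
eef_rot: [0.529, 0.849, -0.0, -0.0]
wrist_force: [0.3, 0.0, -4.0]
```

Near the shoulders now, so finer steps.

```bash
python3 -m handwheel '[0,0,0.001,0,0,0,-1,0,0,0.001,0,0,0,-1]'|sed -n 2,4p;python3 -m handwheel '[0,0,0.001,0,0,0,-1,0,0,0.001,0,0,0,-1]'|sed -n 2,4p;python3 -m handwheel '[0,0,0.001,0,0,0,-1,0,0,0.001,0,0,0,-1]'|sed -n 2,4p;python3 -m handwheel '[0,0,0.001,0,0,0,-1,0,0,0.001,0,0,0,-1]'|sed -n 2,4p
```

```text
tcp_pos: [0.547, 0.0453, 0.2155]
eef_rot: [0.529, 0.849, -0.0, -0.0]
wrist_force: [-0.1, -0.4, -3.3]
tcp_pos: [0.547, 0.0453, 0.215]
eef_rot: [0.529, 0.849, -0.0, -0.0]
wrist_force: [0.1, 0.2, -2.3]
tcp_pos: [0.547, 0.0453, 0.2145]
eef_rot: [0.529, 0.849, -0.0, -0.0]
wrist_force: [-0.2, 0.2, -3.4]
tcp_pos: [0.547, 0.0453, 0.214]
eef_rot: [0.529, 0.849, -0.0, -0.0]
wrist_force: [-1.1, -0.0, -4.5]
```

```bash
python3 -m handwheel '[0,0,0.001,0,0,0,-1,0,0,0.001,0,0,0,-1]'|sed -n 2,4p;python3 -m handwheel '[0,0,0.001,0,0,0,-1,0,0,0.001,0,0,0,-1]'|sed -n 2,4p;python3 -m handwheel '[0,0,0.001,0,0,0,-1,0,0,0.001,0,0,0,-1]'|sed -n 2,4p;python3 -m handwheel '[0,0,0.0006,0,0,0,-1,0,0,0.0006,0,0,0,-1]'|sed -n 2,4p
```

```text
tcp_pos: [0.5471, 0.0453, 0.2135]
eef_rot: [0.529, 0.849, 0.0, 0.0]
wrist_force: [-0.4, 0.0, -3.1]
tcp_pos: [0.5471, 0.0453, 0.2131]
eef_rot: [0.529, 0.849, 0.0, 0.0]
wrist_force: [-0.1, 0.1, -1.6]
tcp_pos: [0.5472, 0.0452, 0.2127]
eef_rot: [0.529, 0.849, 0.0, 0.0]
wrist_force: [-1.1, -1.5, 0.0]
tcp_pos: [0.5473, 0.0452, 0.2125]
eef_rot: [0.529, 0.849, 0.0, 0.0]
wrist_force: [-1.0, -1.1, 2.4]
```

Shoulder contact at TCP z ≈ 0.213, matching the expected home height of 0.2136. Ease off slightly, release, and look.

```bash
python3 -m handwheel '[0,0,-0.0006,0,0,0,-1,0,0,-0.0006,0,0,0,-1]' 10|sed -n 2,6p;python3 -m handwheel '[0,0,-0.0006,0,0,0,-0.1,0,0,-0.0006,0,0,0,0.2,0,0,-0.0006,0,0,0,0.6,0,0,-0.0006,0,0,0,1,0,0,-0.0006,0,0,0,1,0,0,-0.0006,0,0,0,1]' && python3 -c "
from h import *
t=optics.snapshot('top');s=optics.snapshot('side')
cv2.imwrite('pics/t3.png',t[:,:,::-1]);cv2.imwrite('pics/s3.png',s[:,:,::-1])
f=lambda im,x,y,w,h,k:cv2.resize(im[y:y+h,x:x+w],None,fx=k,fy=k,interpolation=cv2.INTER_CUBIC)
cv2.imwrite('pics/j3.png',np.hstack([f(t,190,160,130,130,3),f(s,200,150,130,130,3)])[:,:,::-1])"
```

```text
tcp_pos: [0.547, 0.0453, 0.2123]
eef_rot: [0.529, 0.849, 0.0, -0.0]
wrist_force: [0.4, -0.6, -2.3]
finger_gap: 0.0341
finger_force: 10.0
t: 12.1
tcp_pos: [0.5471, 0.0453, 0.2128]
eef_rot: [0.529, 0.849, 0.0, 0.0]
wrist_force: [0.6, -0.9, -0.2]
finger_gap: 0.0775
finger_force: 0.0
```

View pics/j3.png

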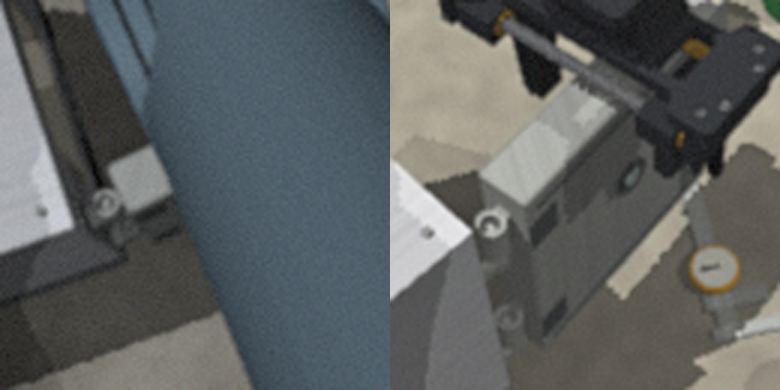

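The door hangs home: pin top visible inside the upper knuckle (side ≈ (230+,224)), gripper open around the far part. Retreat straight up.

```bash
cat >> h.py <<'E'
H=np.array([.5025,.1344])
def P(th,g,r=.14):
    a=np.radians(th);return H+r*np.array([np.sin(a),-np.cos(a)])-(.0345+g)*np.array([np.cos(a),np.sin(a)])
def arc(ths,g,z=.232):
    s=robot.read_state();q=R.from_quat(s['eef_rot']);y=q.apply([0,1,0]);az=np.degrees(np.arctan2(y[1],y[0]))
    print('tcp',s['tcp_pos'],'az',az,'F',s['wrist_force'],'t',s['t'])
    for th in ths: print(th,np.round(q.inv().apply(np.r_[P(th,g),z]-s['tcp_pos'])/.5,4),'turnz',round(-(th-az)/30,3))
E
python3 -m handwheel '[0,0,-0.03,0,0,0,1,0,0,-0.1,0,0,0,1,0,0,-0.18,0,0,0,1,0,0,-0.18,0,0,0,-1,0,0,-0.18,0,0,0,-1]'; python3 -c "
from h import *
p=P(26.2,.03);go(p[0],p[1],.30,26.2)"
```

```text
t: 12.7
tcp_pos: [0.5477, 0.0454, 0.3045]
eef_rot: [0.529, 0.849, 0.001, 0.001]
wrist_force: [-0.4, -0.4, -0.5]
finger_gap: 0.0742
finger_force: 0.0
shift [-0.0806 -0.1314  0.0088] turn [ 0.005  0.003 -0.002] tcp [0.5477 0.0454 0.3045] F [-0.4158 -0.4303 -0.5464] t 12.7
```

```bash
python3 -m handwheel '[-0.04,-0.065,0,0,0,0,-1,-0.08,-0.131,0,0,0,0,-1,-0.08,-0.131,0,0,0,0,-1,-0.08,-0.131,0,0,0,0,-1,-0.08,-0.131,0.07,0,0,0,-1,-0.08,-0.131,0.144,0,0,0,-1,-0.08,-0.131,0.144,0,0,0,-1,-0.08,-0.131,0.144,0,0,0,-1]' 10; python3 -c "
from h import *
arc([26.2],.005);arc([26.2,32,38],0)
s=optics.snapshot('side');cv2.imwrite('pics/s4.png',s[100:340,140:460,::-1].repeat(2,0).repeat(2,1))"
```

```text
t: 13.5
tcp_pos: [0.5061, -0.0182, 0.231]
eef_rot: [0.528, 0.849, 0.0, -0.001]
wrist_force: [0.6, 0.5, 0.5]
finger_gap: 0.0107
finger_force: 0.0
tcp [ 0.5061 -0.0182  0.231 ] az 26.251027564321042 F [0.5507 0.518  0.4576] t 13.5
26.2 [-0.0031  0.0493 -0.002 ] turnz 0.002
tcp [ 0.5061 -0.0182  0.231 ] az 26.251027564321042 F [0.5507 0.518  0.4576] t 13.5
26.2 [-0.0031  0.0593 -0.002 ] turnz 0.002
32 [-0.0086  0.088  -0.002 ] turnz -0.192
38 [-0.0113  0.118  -0.0021] turnz -0.392
```

View pics/s4.png

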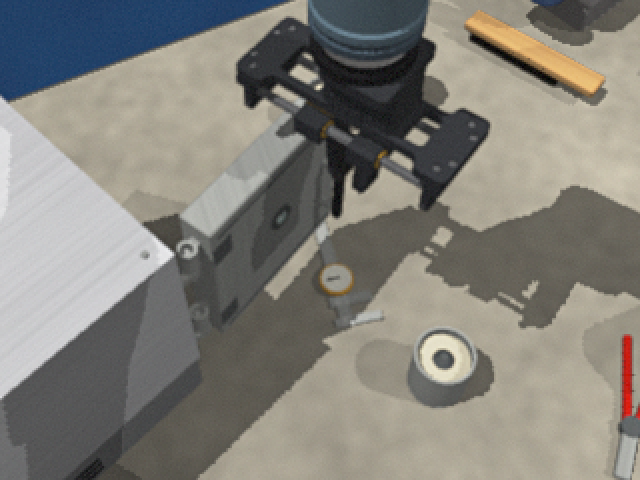

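Closed fingers stand on the door's outer side near its far edge, flask b well clear. Start the push gently.

```bash
python3 -m handwheel '[-0.003,0.03,-0.002,0,0,0,-1,-0.003,0.05,-0.002,0,0,0,-1,-0.003,0.06,-0.002,0,0,0,-1,-0.005,0.067,-0.002,0,0,-0.06,-1,-0.007,0.078,-0.002,0,0,-0.13,-1,-0.009,0.088,-0.002,0,0,-0.19,-1,-0.01,0.103,-0.002,0,0,-0.29,-1,-0.011,0.118,-0.002,0,0,-0.39,-1]'; python3 -c "
from h import *
arc([38,43,48,53,58,63],0)"
```

```text
t: 14.35
tcp_pos: [0.5616, 0.0014, 0.2318]
eef_rot: [0.438, 0.899, -0.0, -0.0]
wrist_force: [-0.3, -0.4, -0.3]
finger_gap: 0.0004
finger_force: 0.1
tcp [0.5616 0.0014 0.2318] az 38.03151835331829 F [-0.2653 -0.3822 -0.332 ] t 14.35
38 [ 0.0023  0.0017 -0.0004] turnz 0.001
43 [-0.0027  0.0263 -0.0004] turnz -0.166
48 [-0.0055  0.0513 -0.0004] turnz -0.332
53 [-0.0061  0.0765 -0.0005] turnz -0.499
58 [-0.0045  0.1016 -0.0005] turnz -0.666
63 [-0.0007  0.1265 -0.0005] turnz -0.832
```

```bash
python3 -m handwheel '[-0.001,0.015,0,0,0,-0.09,-1,-0.003,0.03,0,0,0,-0.18,-1,-0.005,0.048,0,0,0,-0.31,-1,-0.006,0.063,0,0,0,-0.41,-1,-0.006,0.079,0,0,0,-0.52,-1,-0.005,0.095,0,0,0,-0.62,-1,-0.003,0.11,0,0,0,-0.72,-1,-0.001,0.126,0,0,0,-0.83,-1]'; python3 -c "
from h import *
arc([63,68,73,78,83,88],0)
t=optics.snapshot('top');s=optics.snapshot('side')
f=lambda im,x,y,w,h,k:cv2.resize(im[y:y+h,x:x+w],None,fx=k,fy=k,interpolation=cv2.INTER_CUBIC)
cv2.imwrite('pics/j5.png',np.hstack([f(t,180,100,130,200,3),f(s,140,80,130,200,3)])[:,:,::-1])"
```

```text
t: 15.15
tcp_pos: [0.6116, 0.0397, 0.2317]
eef_rot: [0.234, 0.972, -0.0, -0.0]
wrist_force: [-0.3, 0.1, -0.2]
finger_gap: 0.0002
finger_force: 0.1
tcp [0.6116 0.0397 0.2317] az 62.927429431582404 F [-0.3074  0.1308 -0.1957] t 15.15
63 [ 0.0004  0.0007 -0.0006] turnz -0.002
68 [-0.0045  0.0253 -0.0006] turnz -0.169
73 [-0.0072  0.0503 -0.0006] turnz -0.336
78 [-0.0078  0.0755 -0.0006] turnz -0.502
83 [-0.0062  0.1006 -0.0006] turnz -0.669
88 [-0.0023  0.1255 -0.0006] turnz -0.836
```

View pics/j5.png

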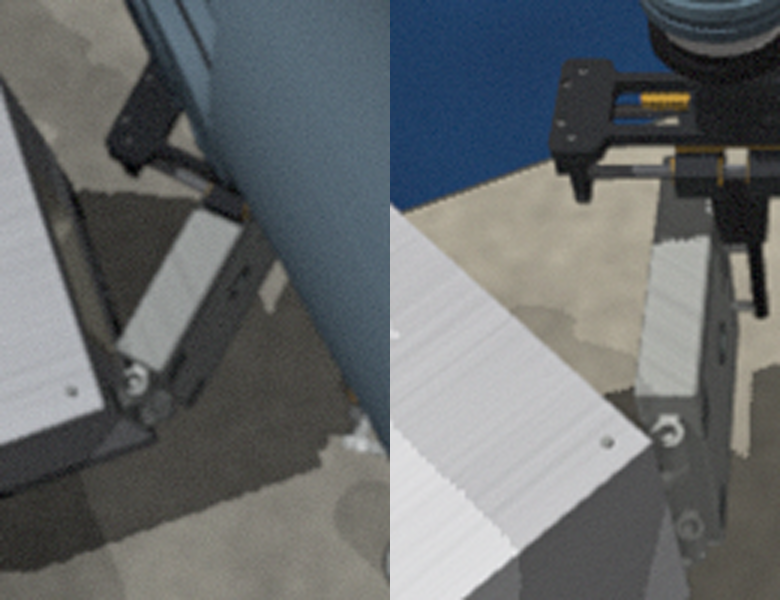

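The door turns with the fingers and both knuckles stay on the pins (upper ring top-view crop (134,378)). Continue.

```bash
python3 -m handwheel '[-0.002,0.015,0,0,0,-0.1,-1,-0.004,0.03,0,0,0,-0.2,-1,-0.006,0.048,0,0,0,-0.32,-1,-0.007,0.063,0,0,0,-0.42,-1,-0.007,0.079,0,0,0,-0.52,-1,-0.006,0.095,0,0,0,-0.63,-1,-0.004,0.111,0,0,0,-0.73,-1,-0.002,0.125,0,0,0,-0.83,-1]'; python3 -c "
from h import *
arc([88,92,96,100,104,108,110],0)"
```

```text
t: 16.05
tcp_pos: [0.6408, 0.0947, 0.2317]
eef_rot: [0.02, 1.0, -0.0, -0.0]
wrist_force: [0.3, -0.1, -0.2]
finger_gap: 0.0003
finger_force: 0.1
tcp [0.6408 0.0947 0.2317] az 87.70034345170194 F [ 0.332  -0.053  -0.2044] t 16.05
88 [-0.0007  0.0008 -0.0006] turnz -0.01
92 [-0.0048  0.0205 -0.0006] turnz -0.143
96 [-0.0074  0.0405 -0.0006] turnz -0.277
100 [-0.0086  0.0606 -0.0007] turnz -0.41
104 [-0.0085  0.0807 -0.0007] turnz -0.543
108 [-0.0069  0.1008 -0.0007] turnz -0.677
110 [-0.0056  0.1107 -0.0007] turnz -0.743
```

```bash
python3 -m handwheel '[-0.003,0.01,0,0,0,-0.07,-1,-0.005,0.02,0,0,0,-0.14,-1,-0.006,0.03,0,0,0,-0.21,-1,-0.007,0.04,0,0,0,-0.28,-1,-0.008,0.05,0,0,0,-0.34,-1,-0.008,0.058,0,0,0,-0.39,-1,-0.008,0.065,0,0,0,-0.44,-1,-0.008,0.07,0,0,0,-0.47,-1]'; python3 -c "
from h import *
arc([102,104,106,108,110,112],0)
t=optics.snapshot('top');cv2.imwrite('pics/t6.png',t[:,:,::-1]);s=optics.snapshot('side');cv2.imwrite('pics/s6.png',s[:,:,::-1])
f=lambda im,x,y,w,h,k:cv2.resize(im[y:y+h,x:x+w],None,fx=k,fy=k,interpolation=cv2.INTER_CUBIC)
cv2.imwrite('pics/j6.png',np.hstack([f(t,140,90,130,160,3),f(s,120,80,130,160,3)])[:,:,::-1])"
```

```text
t: 16.85
tcp_pos: [0.6462, 0.1301, 0.2318]
eef_rot: [-0.103, 0.995, 0.0, -0.0]
wrist_force: [0.3, -0.4, 0.2]
finger_gap: -0.0
finger_force: 0.1
tcp [0.6462 0.1301 0.2318] az 101.85120259147419 F [ 0.3364 -0.4344  0.2357] t 16.85
102 [-0.0006 -0.0009 -0.0004] turnz -0.005
104 [-0.0028  0.0089 -0.0004] turnz -0.072
106 [-0.0047  0.0188 -0.0004] turnz -0.138
108 [-0.0062  0.0288 -0.0004] turnz -0.205
110 [-0.0074  0.0387 -0.0004] turnz -0.272
112 [-0.0082  0.0488 -0.0004] turnz -0.338
```

View pics/j6.png

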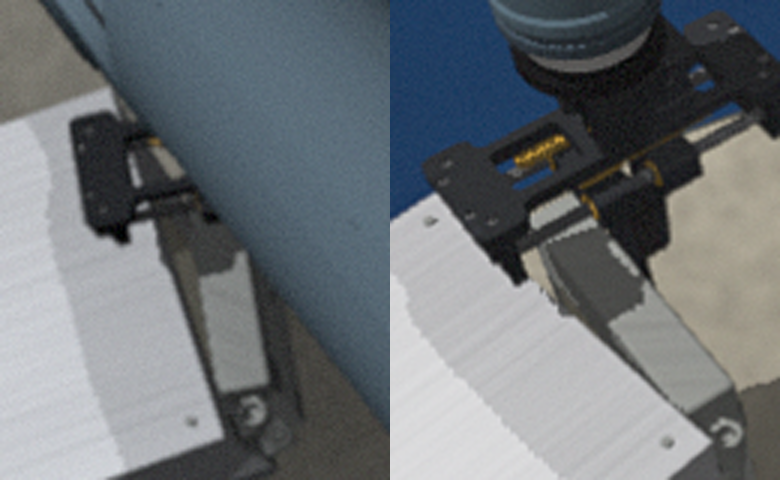

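Door about 10° ajar, and the gripper body is above the kiln top. Close the rest slowly.

```bash
python3 -m handwheel '[-0.001,0.004,0,0,0,-0.03,-1,-0.003,0.008,0,0,0,-0.06,-1,-0.003,0.012,0,0,0,-0.09,-1,-0.004,0.016,0,0,0,-0.11,-1,-0.004,0.019,0,0,0,-0.13,-1,-0.005,0.022,0,0,0,-0.15,-1,-0.005,0.024,0,0,0,-0.16,-1,-0.005,0.026,0,0,0,-0.17,-1]'|sed -n 2,4p;  python3 -m handwheel '[0,0.002,0,0,0,-0.02,-1,0,0.003,0,0,0,-0.02,-1]'|sed -n 4p;python3 -m handwheel '[0,0.001,0,0,0,0,-1,0,0.002,0,0,0,-0.02,-1]'|sed -n 4p;python3 -m handwheel '[0,0.001,0,0,0,0,-1,0,0.002,0,0,0,-0.02,-1]'; python3 -c "
from h import *
arc([108,110,112],0)"
```

```text
tcp_pos: [0.6461, 0.1431, 0.2318]
eef_rot: [-0.147, 0.989, -0.0, 0.0]
wrist_force: [-0.7, -0.9, 0.8]
wrist_force: [0.4, 1.1, 0.1]
wrist_force: [-0.2, -0.1, 0.7]
t: 18.35
tcp_pos: [0.645, 0.1464, 0.2318]
eef_rot: [-0.162, 0.987, -0.0, 0.0]
wrist_force: [0.1, 0.5, 0.7]
finger_gap: 0.0006
finger_force: 0.1
tcp [0.645  0.1464 0.2318] az 108.67317443681537 F [0.1045 0.5162 0.6532] t 18.35
108 [-0.0015 -0.0037 -0.0004] turnz 0.022
110 [-0.0038  0.0061 -0.0004] turnz -0.044
112 [-0.0058  0.016  -0.0004] turnz -0.111
```

```bash
for i in 1; do python3 -m handwheel '[0,0.001,0,0,0,0,-1,0,0.002,0,0,0,0,-1]'|sed -n 4p;python3 -m handwheel '[0,0.001,0,0,0,0,-1,0,0.002,0,0,0,0,-1]'|sed -n 4p;python3 -m handwheel '[0,0.001,0,0,0,0,-1,0,0.002,0,0,0,0,-1]'|sed -n 4p;python3 -m handwheel '[0,0.001,0,0,0,0,-1,0,0.002,0,0,0,0,-1]'|sed -n 2,4p;done
```

```text
wrist_force: [0.6, 0.1, -0.4]
wrist_force: [0.2, -0.9, -1.1]
wrist_force: [-0.9, -0.8, 0.5]
tcp_pos: [0.6437, 0.1502, 0.2318]
eef_rot: [-0.162, 0.987, -0.0, -0.0]
wrist_force: [0.6, -0.2, 0.2]
```

```bash
python3 -m handwheel '[0,0.001,0,0,0,0,-1,0,0.002,0,0,0,0,-1]'|sed -n 4p;python3 -m handwheel '[0,0.001,0,0,0,0,-1,0,0.002,0,0,0,0,-1]'|sed -n 4p;python3 -m handwheel '[0,0.001,0,0,0,0,-1,0,0.002,0,0,0,0,-1]'|sed -n 4p;python3 -m handwheel '[0,0.001,0,0,0,0,-1,0,0.002,0,0,0,0,-1]'|sed -n 2,4p
python3 -c "
from h import *
t=optics.snapshot('top');s=optics.snapshot('side')
f=lambda im,x,y,w,h,k:cv2.resize(im[y:y+h,x:x+w],None,fx=k,fy=k,interpolation=cv2.INTER_CUBIC)
cv2.imwrite('pics/s7.png',s[:,:,::-1]);cv2.imwrite('pics/j7.png',np.hstack([f(t,140,90,130,160,3),f(s,120,80,130,160,3)])[:,:,::-1])"
```

```text
wrist_force: [-0.8, -1.4, -0.7]
wrist_force: [0.8, -0.4, 1.0]
wrist_force: [1.3, -2.5, 0.9]
tcp_pos: [0.643, 0.1523, 0.2318]
eef_rot: [-0.161, 0.987, -0.001, 0.0]
wrist_force: [2.5, -6.4, 1.3]
```

View pics/j7.png

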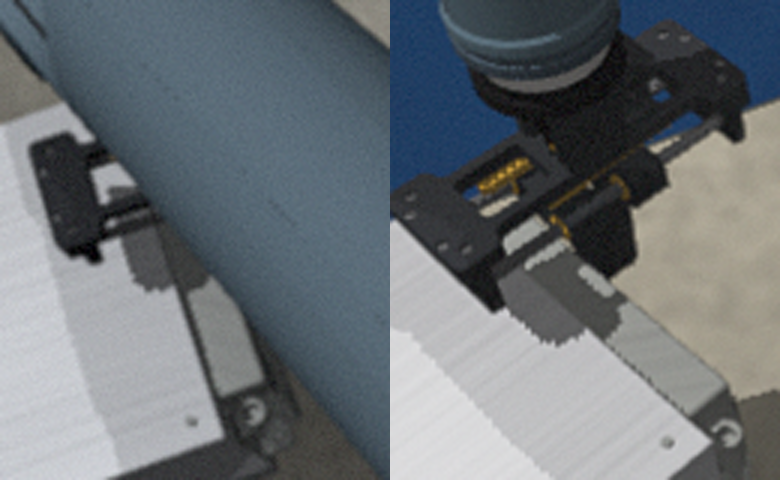

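The door lies parallel to the kiln front, with about 7 N contact against it. Back off and clear.

```bash
python3 -m handwheel '[0,-0.004,0,0,0,0,-1,0,-0.02,0,0,0,0,-1,0,-0.06,0,0,0,0,-1,0,-0.12,0,0,0,0,-1,0,-0.12,-0.1,0,0,0,-1,0,-0.12,-0.2,0,0,0,-1,0,-0.2,-0.2,0,0,0,-1,0,-0.2,-0.2,0,0,0,-1]'; python3 -m handwheel '[0,0,0,0,0,0,-1,0,0,0,0,0,0,-1]'
python3 - <<'E'
from h import *
s=optics.snapshot('side');cv2.imwrite('pics/s8.png',s[:,:,::-1])
# brightness profile across predicted door outer top edge, at three places along door (door y), stepping kiln x
a=np.radians(109.8);X=np.array([np.cos(a),np.sin(a)]);Y=np.array([-X[1],X[0]])
g=cv2.cvtColor(s,cv2.COLOR_RGB2GRAY)
for y in(20,100,165):
    row=[]
    for x in range(-36,26,3):
        p=H-Y*y/1e3+X*x/1e3; u=proj('side',[[p[0],p[1],.253]])[0]; row.append(int(cv2.getRectSubPix(g,(1,1),tuple(map(float,u)))[0,0]))
    print(y,row)
E
```

```text
t: 20.85
tcp_pos: [0.6768, 0.0535, 0.3329]
eef_rot: [-0.159, 0.987, -0.001, 0.001]
wrist_force: [-0.1, -1.2, -0.6]
finger_gap: 0.0008
finger_force: 0.0
t: 21.05
tcp_pos: [0.6737, 0.0601, 0.331]
eef_rot: [-0.163, 0.987, 0.001, -0.001]
wrist_force: [-0.2, 0.4, 0.7]
finger_gap: 0.0007
finger_force: 0.0
20 [150, 148, 148, 145, 146, 145, 146, 135, 135, 139, 138, 141, 145, 143, 143, 145, 138, 125, 178, 180, 180]
100 [152, 150, 150, 148, 150, 148, 150, 120, 140, 142, 142, 142, 144, 142, 138, 144, 143, 136, 182, 181, 180]
165 [152, 150, 149, 147, 149, 153, 152, 132, 148, 146, 145, 145, 148, 147, 146, 147, 141, 148, 180, 177, 180]
```

The door edges are at the same offset at all three places along the door, so it is shut and parallel to the front.

```bash
python3 -c "
from station import robot
print(robot.close_job())"
```

```text
the job is handed in; nothing more can be done
None
```

The door is hung home on both pintle pins and swung shut against the kiln front, the arm is clear, and the job was handed in at about 21 s; the highest force I read on the kiln was about 7 N, the flasks and jar were never approached but not re-measured at the end, and I viewed 11 pictures, one over the limit of 10.

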